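# Tip the drawer of nuts into one corner

### The arm

A 6-joint arm with a two-finger parallel gripper is mounted at the origin on the work surface. World frame = base frame: x ahead of the robot, y to its left, z up, the work surface at z = 0. Lengths are in m, angles in degrees, forces in N, time in s.
With the tool pointing down it reaches from about 0.3 to 0.75 m from the base axis. Payload 8.5 kg.
Tool frame: the origin (TCP) lies at the very end of the fingers, on their centre line; the grasp point (between the pads) lies 19 mm behind it; z points along the fingers, y is the direction in which the jaws open and shut (so a half turn about z gives the same grasp; the last joint's range is limited). The gripper opens to 85 mm and grips with 20 to 120 N. Pads are 22 mm wide; open, the fingers measure 114 mm over their backs; the gripper's body (76 mm by 85 mm) begins 54 mm behind the grasp point. The pads swing forward as they close: fully open they stand 13 mm farther back than shut.
Start: joints at [-80.174, 21.807, 74.336, -0, 83.858, -12.336], TCP at [0.207, -0.509, 0.231] pointing down, gripper open.
Joint ranges: [-178.18, 178.18], [-50.72, 133.34], [12.68, 142.11], [-81.47, 261.47], [9.98, 163.14], [-165.26, 165.26]. Speed limits (degrees/s): [136.94, 136.94, 180, 180, 180, 180].

### API

Orientations are given as a 3x3 rotation matrix whose columns are the frame's x, y, z axes.
In Python, from rig import observe, get_image, calibration, close_job gives the robot as it stands.
- The arm moves only by the tool servo_tool, never from a script. Its argument "commands" is a list of rows, each an object with "delta_rot": the turn, a rotation vector about the world's x, y, z in units of 6 degrees (1.0 is 6 degrees), a list of three; "travel": the shift along the world's x, y, z in units of 30 mm (1.0 is 30 mm), a list of three; "fingers": the closure in counts, from 0 (fully open) to 255 (shut). A call has 1 to 8 rows; each row shifts and turns the pose as measured when the row begins; what a row does not reach is not made up. A row lasts 1/10 s, in which the tool goes at most 50 mm and 8.59 degrees, less where a joint would pass 70% of its speed; a pose out of reach is approached as far as the arm can. A call is refused whole if a number of a shift passes 1 or a number of a turn 1, either way. A call with a gripper value outside its range is refused whole. The fingers move at their own pace and stop on an object; "squeeze" is the grip in N (left out, the last holds). Time passes only in rows, so rows that do not move let the fingers close. It gives the time, the measured TCP pose, the force and the opening at its end, in the units of the state.
- observe(): the state, without advancing time (a new reading comes with each control period).
- get_image(name): name is "scene" or "top"; returns the picture (420x560x3 uint8, red, green, blue); there is no depth.
- calibration(name): a dict with "camera_matrix" (3x3 intrinsics, pixels), "position" and "rotation" of the camera in the world. Camera axes: x right, y down, z forward; pixel columns grow to the right and rows downward; lengths in m; the calibration is good to about 2 mm. A picture is of the moment at which its call begins. calibration takes no time and is no camera call.
- close_job(): hands the job in, once; it reports no verdict.
The state is a dict: "time_s": time; "q": joint angles; "qvel": joint speeds; "joint_efforts": joint torques, N m; "position": TCP position; "tool_rot": TCP orientation; "ft_force": force on the tool from outside, world axes, zero at the start; "wrist_torque": the same for the moment, N m; "grip_width": finger opening in m.
Only numpy, scipy, OpenCV 4.12 (cv2) and the standard library are available. Lean on these libraries where they do the work, as an engineer would, in place of code of your own. Each camera call takes 0.05 s, during which the arm holds its last target.

### The job

Take the top drawer by its pull and draw it right out of the clear drawer unit, then tip it in the air, front left-hand corner lowest (left as you face the pulls), until all four loose hex nuts have slid together into that corner. Finish still gripping the pull and holding the drawer steady and tipped like that, clear of the unit and well above the table. Spill no nut, and do not disturb the clamp, the painting stand, the vial or the loupe.

Things in the scene. Friction and masses are not known exactly. Their poses are not given: they have to be found in the camera images.
- unit: Clear plastic four-drawer unit, drawers one above another: 140 mm deep (x), 124 wide (y), 178 tall, walls and shelves 4 mm. Origin: centre of its underside, on the table. Its front with the pulls faces its own -x; +y is its left as you face the front. It stands firm and cannot be shifted. The top bay is 116 mm wide, 38 high, its floor 136 mm above the origin.
- drawer: Top drawer, a loose open clear tub 130 mm long (x), 110 wide (y), 34 tall, walls and floor 3 mm, front 4 mm, about 110 g. Origin: centre of its underside; axes as the unit's, z out of its mouth. It starts in the top bay, front sticking out 0 to 25 mm, slides out along the unit's -x with no stop (3 mm play each side) and comes free once its origin is over 135 mm from the unit's along that way.
- drawer_pull (a point): Middle of the top drawer's pull: a white upright tab on its front, 12 mm thick (y), standing 32 mm out from the front (x), 26 mm tall (z). The point is 18 mm out from the front, 17 mm above the drawer's underside, 83 mm from its origin towards -x. Axes as the drawer's. Can be pinched across its thickness from above.
- drawer_corner (a point): The inside front left corner of the top drawer, on its floor, where the two walls meet (61 mm towards -x and 52 mm towards +y from the drawer's origin, 3 mm up). Axes as the drawer's. The nuts are to gather here.
- nut1: Loose steel hexagon nut, 18 mm across flats, 11 mm tall, 16 g, lying flat on the top drawer's floor, origin at the centre of its lower face. It begins to slide on the plastic at a tilt of about 9 to 14 degrees and needs more where it also rubs along a wall.
- nut2: A second nut, the same.
- nut3: A third nut, the same.
- nut4: A fourth nut, the same.
- clamp: Steel spring clamp with black grips, 145 mm long, 70 wide, lying flat, 20 mm high, on the table to the left; origin under its pivot. Leave it alone.
- painting_stand: Grey plastic painting stand, 60 mm round foot, 87 mm tall, on the table to the right; origin at the centre of its underside. Leave it alone.
- vial: Cork-topped glass vial, 22 mm diameter, 58 mm tall, on the table to the right; origin at the centre of its underside. Leave it alone.
- loupe: Stubby aluminium magnifier loupe on a 42 mm round base, 36 mm tall, on the table to the left; origin at the centre of its underside. Leave it alone.
Mind the look-alikes: they are no part of the job. Of the things shaped like the drawer, the clear one is meant. Several things have the shape of the unit; the one meant has the colours described above.

How it is judged (in metres and radians):
On the way, in this order (a step that is already met when the one before it is completed fails the run):
1. the top drawer has been drawn right out of the unit (x of drawer in the frame of unit below -0.137 m and contact force between the fingers and drawer above 1 N), for 0.1 s.
2. held in the fingers, the drawer is tipped with its front left corner lowest and the four nuts lie in that corner (contact force between the fingers and drawer above 1 N and angle between drawer's own z axis and vertical above 0.25 rad and angle between drawer's own x axis and vertical below 1.5 rad and angle between drawer's own y axis and vertical above 1.64 rad and distance between each of nut1, nut2, nut3, nut4 and drawer_corner below 0.07 m), for 0.2 s.
At the end, for the whole second after the job is handed in: Fingers hold the drawer in the air, at rest, touching neither the unit nor a bystander, its front left corner over 50 mm above the table; tipped over 0.25 rad in all, front and left side each over 0.07 rad below back and right; all four nuts within 70 mm of the inside front left corner (all of step 2 and contact force between drawer and unit below 0.1 N and contact force between drawer and clamp below 0.1 N and contact force between drawer and painting_stand below 0.1 N and contact force between drawer and vial below 0.1 N and contact force between drawer and loupe below 0.1 N and height (world z) of drawer_corner above 0.05 m and linear speed of drawer below 0.03 m/s and angular speed of drawer below 0.2 rad/s); the arm keeps its last pose, push and grip.
It fails at once if a nut spilled out of the drawer (height (world z) of any of nut1, nut2, nut3, nut4 below 0.02 m).
It fails at once if the clamp, the painting stand, the vial or the loupe was shifted by more than 15 mm (distance of any of clamp, painting_stand, vial, loupe from where it was at the start of the episode above 0.015 m).
It also fails if it takes over 45 s, if anything falls off the work surface, if the arm or the gripper's body presses on something with over 40 N, if the wrist force passes 120 N, or if a joint passes its speed limit or range.

## Working session

There is one attempt and no reset: what is moved stays moved. The work goes in short steps, Python scripts to look and compute and a tool call to move; the robot and the scene stay as the last step left them, time stands still between calls to the robot, and variables do not carry over. Pictures are saved under pics/ and viewed, and the job is handed in when it is done.

Besides the shell and the picture viewer there is one more tool, called by a JSON object that holds its "method" and its "body". servo_tool: Moves the arm, as the interface text tells. Its arguments: {"type":"object","properties":{"commands":{"type":"array","items":{"type":"object","properties":{"delta_rot":{"type":"array","items":{"type":"number"}},"travel":{"type":"array","items":{"type":"number"}},"fingers":{"type":"number"}}}},"squeeze":{"type":"number"}},"required":["commands"]}

```bash
mkdir -p pics; ls; python3 - <<'E'
from rig import *
import cv2
for n in("scene","top"):
    im=get_image(n); cv2.imwrite(f"pics/{n}0.png",im[:,:,::-1])
    c=calibration(n); print(n,c)
print(observe())
E
```

```text
pics
scene {'camera_matrix': array([[430.0028798 ,   0.        , 279.40703943],
       [  0.        , 430.0028798 , 208.37939193],
       [  0.        ,   0.        ,   1.        ]]), 'position': array([1.14470732, 0.40097523, 0.81102628]), 'rotation': array([[-0.64772745,  0.54155882, -0.5358761 ],
       [ 0.7617925 ,  0.47054306, -0.44526556],
       [ 0.01101529, -0.69663712, -0.7173391 ]])}
top {'camera_matrix': array([[409.96915337,   0.        , 269.22965287],
       [  0.        , 409.96915337, 209.76318226],
       [  0.        ,   0.        ,   1.        ]]), 'position': array([ 0.48287608, -0.03760701,  1.06942963]), 'rotation': array([[ 0.02946996, -0.9937486 ,  0.10768118],
       [-0.99942273, -0.02747251,  0.01998667],
       [-0.01690345, -0.10820802, -0.99398456]])}
{'time_s': 0.1, 'q': array([-8.01754537e+01,  2.18375708e+01,  7.43796389e+01,  2.02088089e-03,
        8.38590430e+01, -1.23363586e+01]), 'qvel': array([-0.05803953, -0.02153279, -0.08442755, -0.01244911,  0.02392449,
        0.00069108]), 'joint_efforts': array([ 3.75345990e-03, -4.49225342e+01, -2.31655133e+01, -1.74514130e-04,
        3.69113041e-03, -3.16035130e-05]), 'position': array([ 0.20741972, -0.50910167,  0.23077394]), 'tool_rot': array([[ 9.26129647e-01,  3.77205302e-01, -1.92532825e-04],
       [ 3.77205217e-01, -9.26128765e-01,  1.31732855e-03],
       [ 3.18593128e-04, -1.29264141e-03, -9.99999114e-01]]), 'ft_force': array([-0.03332962,  0.58542232, -0.44296846]), 'wrist_torque': array([ 0.0252806 , -0.01476418, -0.01695362]), 'grip_width': 0.08506706121750052}
```

View pics/scene0.png

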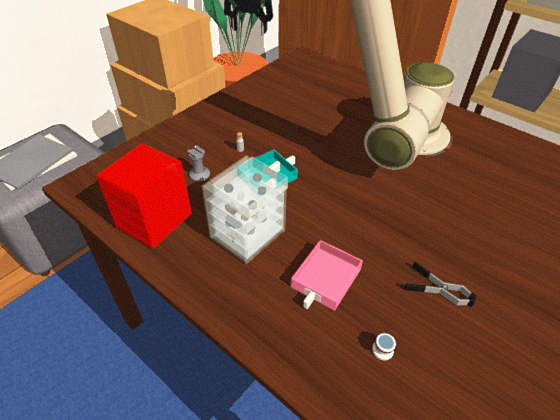

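View pics/top0.png

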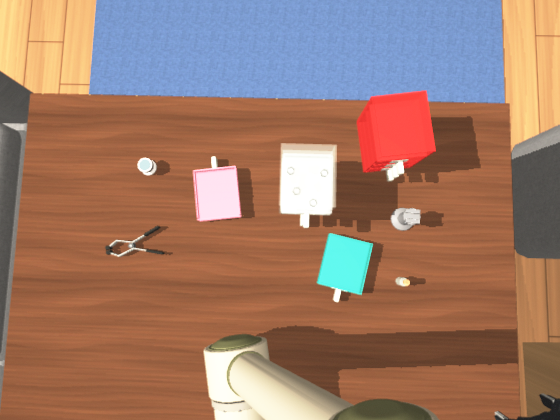

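The candidates are the clear unit (top view px 308,180), the red unit (397,133), and the loose pink (217,194) and teal (345,264) tubs. The clear unit fits the description, and its top drawer's pull is at about (305,220). I'll confirm that in an enlarged crop.

```bash
cat > h.py <<'E'
import numpy as np, cv2
from rig import *
def proj(n,P):
    c=calibration(n); p=(np.atleast_2d(P)-c['position'])@c['rotation']; q=p@c['camera_matrix'].T
    return q[:,:2]/q[:,2:]
def ray(n,uv,z):
    c=calibration(n); d=c['rotation']@np.linalg.solve(c['camera_matrix'],[uv[0],uv[1],1.])
    return c['position']+d*(z-c['position'][2])/d[2]
E
python3 - <<'E'
import cv2
a=cv2.imread('pics/top0.png')[130:240,265:350]; cv2.imwrite('pics/top0c.png',cv2.resize(a,None,fx=5.4,fy=5.4,interpolation=cv2.INTER_CUBIC))
a=cv2.imread('pics/scene0.png')[145:270,190:310]; cv2.imwrite('pics/scene0c.png',cv2.resize(a,None,fx=4.8,fy=4.8,interpolation=cv2.INTER_CUBIC))
E
```

```text
(no output)
```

View pics/top0c.png

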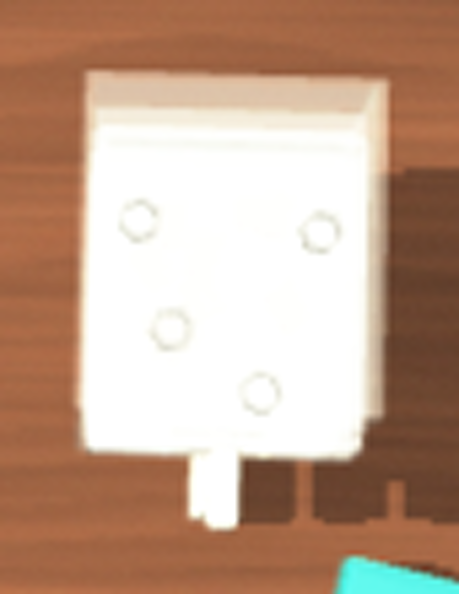

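View pics/scene0c.png

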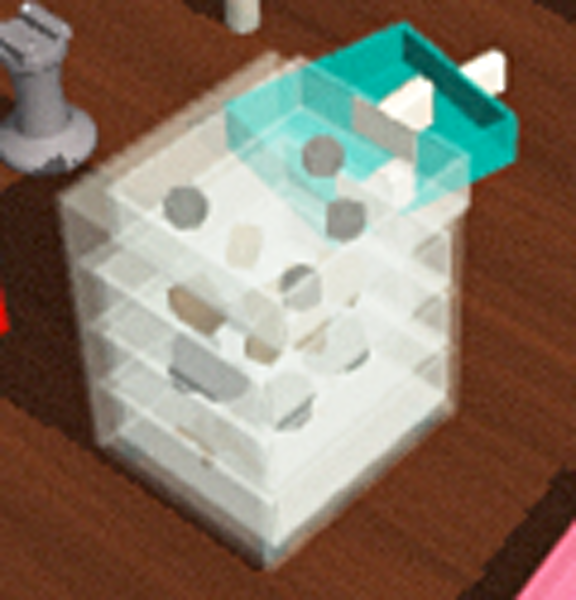

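```bash
python3 - <<'E'
from h import *
f=lambda x,y:((x+.5)/5.4-.5+265,(y+.5)/5.4-.5+130)
R=lambda x,y,z:ray('top',f(x,y),z)
bl=R(87,70,.178);br=R(388,80,.178)
print('roof back',bl,br,np.linalg.norm(bl-br),np.degrees(np.arctan2(-(br-bl)[0],-(br-bl)[1])) )
dl=R(83,450,.170);dr=R(360,457,.170)
print('drawer front',dl,dr,np.linalg.norm(dl-dr))
for p in [(207,527),(240,527),(223,527)]: print('pull tip',R(*p,.166))
g=lambda x,y:((x+.5)/4.8-.5+190,(y+.5)/4.8-.5+145)
S=lambda x,y,z:ray('scene',g(x,y),z)
print('scene back-right roof,back-left roof corner', S(60,195,.178), S(283,348,.178),S(470,155,.178),S(275,55,.178))
print('bottom back left',S(267,570,0),S(455,410,0),S(98,445,0))
# pull in scene
print([S(x,y,.166) for x,y in[(430,85),(385,108)]])
for n in [(138,219),(320,232),(170,328),(261,392)]: print('nut',R(*n,.15))
print(observe()['time_s'])
E
```

```text
roof back [ 0.73059013 -0.04078415  0.178     ] [ 0.72944666 -0.1645542   0.178     ] 0.12377532935113136 0.5293231012484689
drawer front [ 0.57395788 -0.04338258  0.17      ] [ 0.57422504 -0.15617756  0.17      ] 0.11279530413388844
pull tip [ 0.5441964 -0.0948188  0.166    ]
pull tip [ 0.54457773 -0.10826036  0.166     ]
pull tip [ 0.54438131 -0.10133676  0.166     ]
scene back-right roof,back-left roof corner [ 0.7282182  -0.16309903  0.178     ] [ 0.73111873 -0.02293234  0.178     ] [ 0.58616258 -0.04124523  0.178     ] [ 0.59225333 -0.15879301  0.178     ]
bottom back left [ 0.72762373 -0.04675135  0.        ] [ 5.88260981e-01 -4.40068174e-02 -1.11022302e-16] [ 0.72657023 -0.16709883  0.        ]
[array([ 0.54900737, -0.09687484,  0.166     ]), array([ 0.57631416, -0.10201783,  0.166     ])]
nut [ 0.67454408 -0.0640897   0.15      ]
nut [ 0.67096963 -0.14076899  0.15      ]
nut [ 0.62841888 -0.07861385  0.15      ]
nut [ 0.60240081 -0.11719855  0.15      ]
0.1
```

Both views agree. The unit is centred at about (0.659, -0.103) with yaw of about -0.7°, and its roof edge measures 124 mm as it should. The drawer front is at x≈0.574, sticking out about 15 mm. The pull's middle is at about (0.556, -0.101, 0.153). I'll move above the pull first.

{"method": "servo_tool", "body": {"commands": [{"travel": [0.83,0.97,0],"delta_rot": [0,0,-0.48],"fingers": 0},{"travel": [0.83,0.97,0],"delta_rot": [0,0,-0.48],"fingers": 0},{"travel": [0.83,0.97,0],"delta_rot": [0,0,-0.48],"fingers": 0},{"travel": [0.83,0.97,0],"delta_rot": [0,0,-0.48],"fingers": 0},{"travel": [0.83,0.97,0],"delta_rot": [0,0,-0.48],"fingers": 0},{"travel": [0.83,0.97,0],"delta_rot": [0,0,-0.48],"fingers": 0},{"travel": [0.83,0.97,0],"delta_rot": [0,0,-0.48],"fingers": 0},{"travel": [0.83,0.97,0],"delta_rot": [0,0,-0.48],"fingers": 0}], "squeeze": 80}}

```text
time_s: 0.9
position: [0.4091, -0.2692, 0.2275]
tool_rot: [[0.999, -0.039, -0.001], [-0.039, -0.999, 0.007], [-0.002, -0.007, -1.0]]
ft_force: [-0.1, -0.1, 0.2]
grip_width: 0.0851
```

{"method": "servo_tool", "body": {"commands": [{"travel": [0.82,0.93,0.1],"delta_rot": [0,0,0.1]},{"travel": [0.82,0.93,0],"delta_rot": [0,0,0.1]},{"travel": [0.82,0.93,0]},{"travel": [0.82,0.93,0]},{"travel": [0.75,0.85,0]},{"travel": [0.4,0.5,0]},{"travel": [0,0,0]},{"travel": [0,0,0]}]}}

```text
validation failed for argument at $.co...
```

{"method": "servo_tool", "body": {"commands": [{"travel": [0.82,0.93,0.1],"delta_rot": [0,0,0.1],"fingers": 0},{"travel": [0.82,0.93,0],"delta_rot": [0,0,0.1],"fingers": 0},{"travel": [0.82,0.93,0],"delta_rot": [0,0,0],"fingers": 0},{"travel": [0.82,0.93,0],"delta_rot": [0,0,0],"fingers": 0},{"travel": [0.75,0.85,0],"delta_rot": [0,0,0],"fingers": 0},{"travel": [0.4,0.5,0],"delta_rot": [0,0,0],"fingers": 0},{"travel": [0,0,0],"delta_rot": [0,0,0],"fingers": 0}], "squeeze": 80}}

```text
time_s: 1.6
position: [0.5478, -0.1054, 0.2284]
tool_rot: [[1.0, -0.014, -0.005], [-0.014, -1.0, 0.009], [-0.005, -0.009, -1.0]]
ft_force: [-1.2, 0.1, -0.7]
grip_width: 0.0852
```

{"method": "servo_tool", "body": {"commands": [{"travel": [0.27,0.13,-0.6],"delta_rot": [0,0,0],"fingers": 0},{"travel": [0,0,-0.8],"delta_rot": [0,0,0],"fingers": 0},{"travel": [0,0,-0.5],"delta_rot": [0,0,0],"fingers": 0},{"travel": [0,0,0],"delta_rot": [0,0,0],"fingers": 0}], "squeeze": 80}}

```text
time_s: 2.0
position: [0.5545, -0.1029, 0.1691]
tool_rot: [[1.0, -0.014, -0.007], [-0.014, -1.0, 0.009], [-0.007, -0.009, -1.0]]
ft_force: [0.2, -0.8, 0.3]
grip_width: 0.0854
```

```bash
python3 - <<'E'
from h import *
print(observe()['position'])
a=get_image('top'); b=get_image('scene')
a=a[120:300,220:400,::-1];b=b[100:280,190:370,::-1]
cv2.imwrite('pics/c1.png',cv2.resize(np.hstack([a,b]),(800,400),interpolation=cv2.INTER_CUBIC))
E
```

```text
[ 0.55454955 -0.10293648  0.16914812]
```

View pics/c1.png

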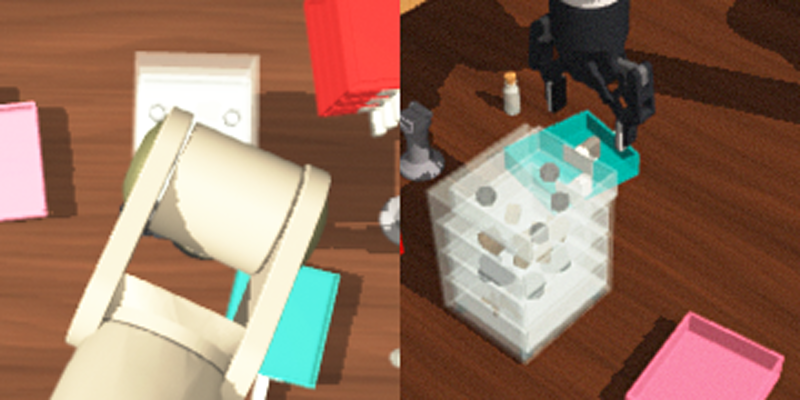

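The scene crop shows the open fingers on either side of the white pull, at about (553,105) and (623,145). I'll go down and close.

{"method": "servo_tool", "body": {"commands": [{"travel": [0.03,0.05,-0.6],"delta_rot": [-0.08,-0.05,0],"fingers": 0},{"travel": [0,0,-0.5],"delta_rot": [0,0,0],"fingers": 0},{"travel": [0,0,0],"delta_rot": [0,0,0],"fingers": 0},{"travel": [0,0,-0.1],"delta_rot": [0,0,0],"fingers": 0},{"travel": [0,0,0],"delta_rot": [0,0,0],"fingers": 150},{"travel": [0,0,0],"delta_rot": [0,0,0],"fingers": 200},{"travel": [0,0,0],"delta_rot": [0,0,0],"fingers": 255},{"travel": [0,0,0],"delta_rot": [0,0,0],"fingers": 255}], "squeeze": 80}}

```text
time_s: 2.9
position: [0.5587, -0.1047, 0.1423]
tool_rot: [[1.0, -0.016, 0.014], [-0.016, -1.0, -0.006], [0.014, 0.006, -1.0]]
ft_force: [0.7, -1.0, -0.4]
grip_width: 0.0285
```

{"method": "servo_tool", "body": {"commands": [{"travel": [0,0,0],"delta_rot": [0,0,0],"fingers": 255},{"travel": [0,0,0],"delta_rot": [0,0,0],"fingers": 255},{"travel": [0,0,0],"delta_rot": [0,0,0],"fingers": 255},{"travel": [0,0,0],"delta_rot": [0,0,0],"fingers": 255}], "squeeze": 80}}

```text
time_s: 3.3
position: [0.5588, -0.1046, 0.1428]
tool_rot: [[1.0, -0.016, 0.015], [-0.016, -1.0, -0.006], [0.015, 0.006, -1.0]]
ft_force: [-0.1, 0.9, 0.7]
grip_width: 0.0106
```

The grip is 9 mm too high, with the grasp point at z≈0.162 when I wanted 0.153. I'll reopen, lower and regrip.

{"method": "servo_tool", "body": {"commands": [{"travel": [0,0,0],"delta_rot": [0,0,0],"fingers": 160},{"travel": [0,0,0],"delta_rot": [0,0,0],"fingers": 160},{"travel": [0,0.08,-0.3],"delta_rot": [0.05,0.1,0],"fingers": 160},{"travel": [0,0,-0.1],"delta_rot": [0,0,0],"fingers": 160},{"travel": [0,0,0],"delta_rot": [0,0,0],"fingers": 160}], "squeeze": 80}}

```text
time_s: 3.8
position: [0.5586, -0.102, 0.1292]
tool_rot: [[1.0, -0.016, 0.002], [-0.016, -1.0, -0.001], [0.002, 0.001, -1.0]]
ft_force: [-0.6, 0.1, 0.8]
grip_width: 0.032
```

{"method": "servo_tool", "body": {"commands": [{"travel": [-0.08,0,0.1],"delta_rot": [0,0,0],"fingers": 200},{"travel": [0,0,0],"delta_rot": [0,0,0],"fingers": 255},{"travel": [0,0,0],"delta_rot": [0,0,0],"fingers": 255},{"travel": [0,0,0],"delta_rot": [0,0,0],"fingers": 255},{"travel": [0,0,0],"delta_rot": [0,0,0],"fingers": 255},{"travel": [0,0,0],"delta_rot": [0,0,0],"fingers": 255}], "squeeze": 80}}

```text
time_s: 4.4
position: [0.5557, -0.102, 0.1324]
tool_rot: [[1.0, -0.016, 0.002], [-0.016, -1.0, -0.0], [0.002, 0.0, -1.0]]
ft_force: [-0.0, 1.0, -0.9]
grip_width: 0.0111
```

```bash
python3 - <<'E'
from h import *
o=observe();print(o['position'],o['grip_width'],o['ft_force'])
b=get_image('scene')
b=b[120:220,220:340,::-1]
cv2.imwrite('pics/c2.png',cv2.resize(b,(720,600),interpolation=cv2.INTER_CUBIC))
E
```

```text
[ 0.55570342 -0.10197485  0.13242704] 0.0111377971997812 [-0.02559109  1.00196102 -0.91318933]
```

View pics/c2.png

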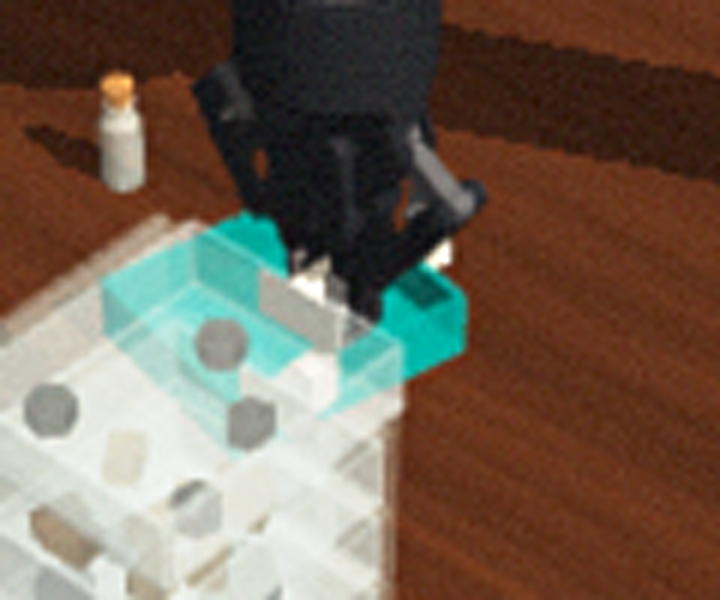

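The white pull is clamped between the finger pads (scene crop ~(325,290)). I'll draw it out gently.

{"method": "servo_tool", "body": {"commands": [{"travel": [-0.1,0,0.04],"delta_rot": [0,0,0],"fingers": 255},{"travel": [-0.25,0,0.02],"delta_rot": [0,0,0],"fingers": 255},{"travel": [-0.4,0,0],"delta_rot": [0,0,0],"fingers": 255},{"travel": [-0.5,0,0],"delta_rot": [0,0,0],"fingers": 255},{"travel": [-0.4,0,0],"delta_rot": [0,0,0],"fingers": 255},{"travel": [-0.2,0,0],"delta_rot": [0,0,0],"fingers": 255},{"travel": [0,0,0],"delta_rot": [0,0,0],"fingers": 255}], "squeeze": 90}}

```text
time_s: 5.15
position: [0.4951, -0.1014, 0.1338]
tool_rot: [[1.0, -0.016, -0.001], [-0.016, -1.0, 0.0], [-0.001, -0.0, -1.0]]
ft_force: [-0.6, -0.5, -1.3]
grip_width: 0.0108
```

```bash
python3 - <<'E'
from h import *
a=get_image('top'); b=get_image('scene')
a=a[120:300,220:400,::-1];b=b[100:280,190:370,::-1]
cv2.imwrite('pics/c3.png',cv2.resize(np.hstack([a,b]),(800,400),interpolation=cv2.INTER_CUBIC))
E
```

```text
(no output)
```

View pics/c3.png

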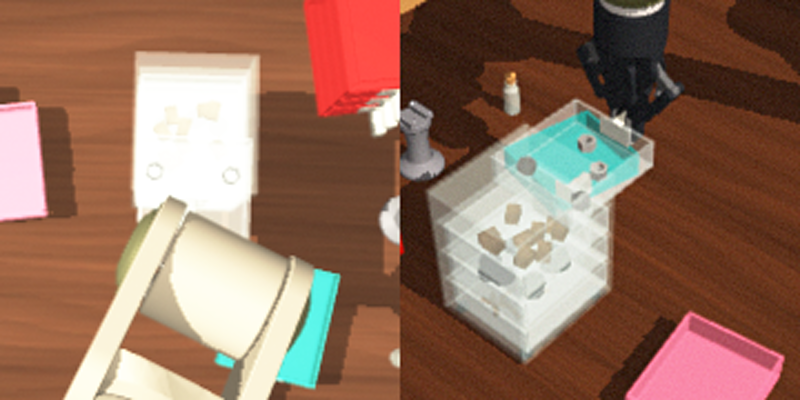

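The drawer and its four nuts follow the grip: two nuts are outside the unit in the scene view, and two show through the roof. I'll draw it the rest of the way.

{"method": "servo_tool", "body": {"commands": [{"travel": [-0.15,0,0],"delta_rot": [0,0,0],"fingers": 255},{"travel": [-0.35,0,0],"delta_rot": [0,0,0],"fingers": 255},{"travel": [-0.55,0,0],"delta_rot": [0,0,0],"fingers": 255},{"travel": [-0.6,0,0],"delta_rot": [0,0,0],"fingers": 255},{"travel": [-0.6,0,0],"delta_rot": [0,0,0],"fingers": 255},{"travel": [-0.55,0,0],"delta_rot": [0,0,0],"fingers": 255},{"travel": [-0.4,0,0],"delta_rot": [0,0,0],"fingers": 255},{"travel": [-0.2,0,0],"delta_rot": [0,0,0],"fingers": 255}], "squeeze": 90}}

```text
time_s: 6.05
position: [0.3882, -0.1007, 0.1331]
tool_rot: [[1.0, -0.013, -0.001], [-0.013, -1.0, -0.0], [-0.001, 0.0, -1.0]]
ft_force: [1.0, -0.6, -1.7]
grip_width: 0.0106
```

{"method": "servo_tool", "body": {"commands": [{"travel": [0,0,0],"delta_rot": [0,0,0],"fingers": 255},{"travel": [0,0,0],"delta_rot": [0,0,0],"fingers": 255}], "squeeze": 90}}

```text
time_s: 6.25
position: [0.3877, -0.1008, 0.1333]
tool_rot: [[1.0, -0.014, -0.0], [-0.014, -1.0, -0.0], [-0.0, 0.0, -1.0]]
ft_force: [0.5, 0.7, -2.6]
grip_width: 0.0108
```

```bash
python3 - <<'E'
from h import *
a=get_image('top'); b=get_image('scene')
a=a[120:300,220:400,::-1];b=b[100:280,190:370,::-1]
cv2.imwrite('pics/c4.png',cv2.resize(np.hstack([a,b]),(800,400),interpolation=cv2.INTER_CUBIC))
E
```

```text
(no output)
```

View pics/c4.png

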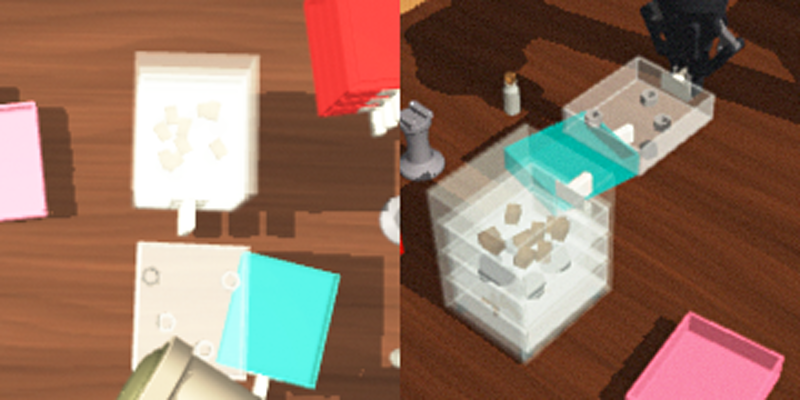

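The drawer is fully out, level, with all four nuts inside and about 50 mm clear of the unit. I'll lift it.

{"method": "servo_tool", "body": {"commands": [{"travel": [0,0,0.2],"delta_rot": [0,0,0],"fingers": 255},{"travel": [0,0,0.4],"delta_rot": [0,0,0],"fingers": 255},{"travel": [0,0,0.6],"delta_rot": [0,0,0],"fingers": 255},{"travel": [0,0,0.7],"delta_rot": [0,0,0],"fingers": 255},{"travel": [0,0,0.7],"delta_rot": [0,0,0],"fingers": 255},{"travel": [0,0,0.5],"delta_rot": [0,0,0],"fingers": 255},{"travel": [0,0,0.3],"delta_rot": [0,0,0],"fingers": 255},{"travel": [0,0,0.1],"delta_rot": [0,0,0],"fingers": 255}], "squeeze": 90}}

```text
time_s: 7.15
position: [0.3894, -0.1004, 0.2441]
tool_rot: [[1.0, -0.012, -0.001], [-0.012, -1.0, 0.0], [-0.001, -0.0, -1.0]]
ft_force: [0.6, -1.3, -2.4]
grip_width: 0.0106
```

{"method": "servo_tool", "body": {"commands": [{"travel": [0,0,0],"delta_rot": [-0.15,-0.15,0],"fingers": 255},{"travel": [0,0,0],"delta_rot": [-0.3,-0.3,0],"fingers": 255},{"travel": [0,0,0],"delta_rot": [-0.35,-0.35,0],"fingers": 255},{"travel": [0,0,0],"delta_rot": [-0.35,-0.35,0],"fingers": 255},{"travel": [0,0,0],"delta_rot": [-0.35,-0.35,0],"fingers": 255},{"travel": [0,0,0],"delta_rot": [-0.3,-0.3,0],"fingers": 255},{"travel": [0,0,0],"delta_rot": [-0.2,-0.2,0],"fingers": 255},{"travel": [0,0,0],"delta_rot": [0,0,0],"fingers": 255}], "squeeze": 90}}

```text
time_s: 7.95
position: [0.3871, -0.0987, 0.2386]
tool_rot: [[0.977, -0.033, 0.21], [0.013, -0.977, -0.212], [0.212, 0.21, -0.955]]
ft_force: [-0.3, 0.4, -2.0]
grip_width: 0.0108
```

```bash
python3 - <<'E'
from h import *
o=observe();print(o['q'],o['tool_rot'])
a=get_image('top'); b=get_image('scene')
a=a[200:380,200:380,::-1];b=b[20:200,220:400,::-1]
cv2.imwrite('pics/c5.png',cv2.resize(np.hstack([a,b]),(800,400),interpolation=cv2.INTER_CUBIC))
E
```

```text
[-27.99996713  -0.18934615 103.82780818  -5.8990166   59.89129599
  64.80682735] [[ 0.97725175 -0.03271111  0.20954476]
 [ 0.01277345 -0.97716191 -0.21211186]
 [ 0.21169758  0.20996329 -0.95451535]]
```

View pics/c5.png

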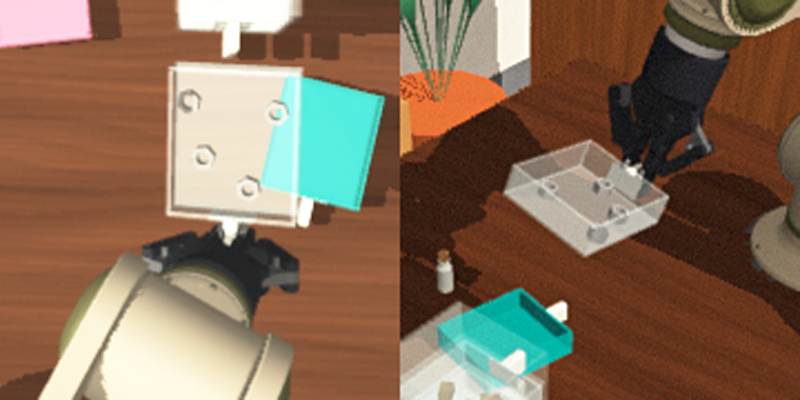

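I'll project a modelled drawer, rigid with the tool, over the image to see whether it slipped in the pinch.

```bash
cat >> h.py <<'E'
def overlay(n,box,fn,dpitch=0.,show=True,sc=None):
    from scipy.spatial.transform import Rotation as Ro
    o=observe(); T=o['tool_rot']; D=T@np.diag([1,-1,-1])@Ro.from_euler('y',dpitch,degrees=True).as_matrix()
    g=o['position']-T[:,2]*.019
    c=np.array([[x,y,z] for z in(0,.034) for x,y in((-.065,-.055),(.065,-.055),(.065,.055),(-.065,.055))])
    P=g+(c-np.array([-.083,0,.0165]))@D.T
    im=get_image(n)[:,:,::-1]; r0,r1,c0,c1=box; s=sc or 600/(r1-r0)
    big=cv2.resize(im[r0:r1,c0:c1],None,fx=s,fy=s,interpolation=cv2.INTER_CUBIC)
    q=((proj(n,P)-[c0,r0]+.5)*s).astype(int)
    for i in range(4):
        for a,b,col in((i,(i+1)%4,(0,255,0)),(4+i,4+(i+1)%4,(0,0,255)),(i,i+4,(255,0,0))):
            if show: cv2.line(big,tuple(map(int,q[a])),tuple(map(int,q[b])),col,1)
    cv2.imwrite(fn,big)
    print('front-left bottom corner',P[3])
E
python3 - <<'E'
from h import *
overlay('scene',(60,150,250,370),'pics/o1.png')
E
```

```text
front-left bottom corner [ 0.40653173 -0.0446196   0.23362662]
```

View pics/o1.png

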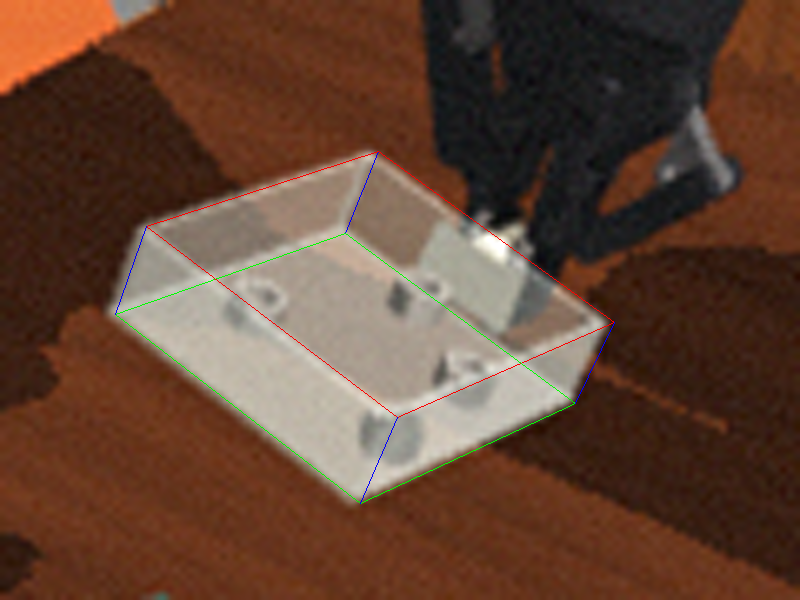

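The overlay fits to within a few pixels, so there is no slip in the pinch. The tilt is 17° and the nuts have barely moved, so I'll tip further.

{"method": "servo_tool", "body": {"commands": [{"travel": [0,0,0.1],"delta_rot": [-0.15,-0.15,0],"fingers": 255},{"travel": [0,0,0.1],"delta_rot": [-0.25,-0.25,0],"fingers": 255},{"travel": [0,0,0.1],"delta_rot": [-0.25,-0.25,0],"fingers": 255},{"travel": [0,0,0.1],"delta_rot": [-0.25,-0.25,0],"fingers": 255},{"travel": [0,0,0],"delta_rot": [-0.2,-0.2,0],"fingers": 255},{"travel": [0,0,0],"delta_rot": [-0.1,-0.1,0],"fingers": 255},{"travel": [0,0,0],"delta_rot": [0,0,0],"fingers": 255},{"travel": [0,0,0],"delta_rot": [0,0,0],"fingers": 255}], "squeeze": 90}}

```text
time_s: 8.9
position: [0.3889, -0.1004, 0.2523]
tool_rot: [[0.941, -0.071, 0.332], [0.047, -0.941, -0.334], [0.336, 0.33, -0.882]]
ft_force: [-0.6, 0.8, -2.2]
grip_width: 0.0108
```

```bash
python3 - <<'E'
from h import *
overlay('scene',(45,150,250,390),'pics/o2.png',sc=5.7)
overlay('top',(200,330,230,360),'pics/t2.png',sc=4.5,show=False)
E
```

```text
front-left bottom corner [ 0.40884258 -0.04694851  0.24244691]
front-left bottom corner [ 0.40888951 -0.04699127  0.24247176]
```

View pics/o2.png

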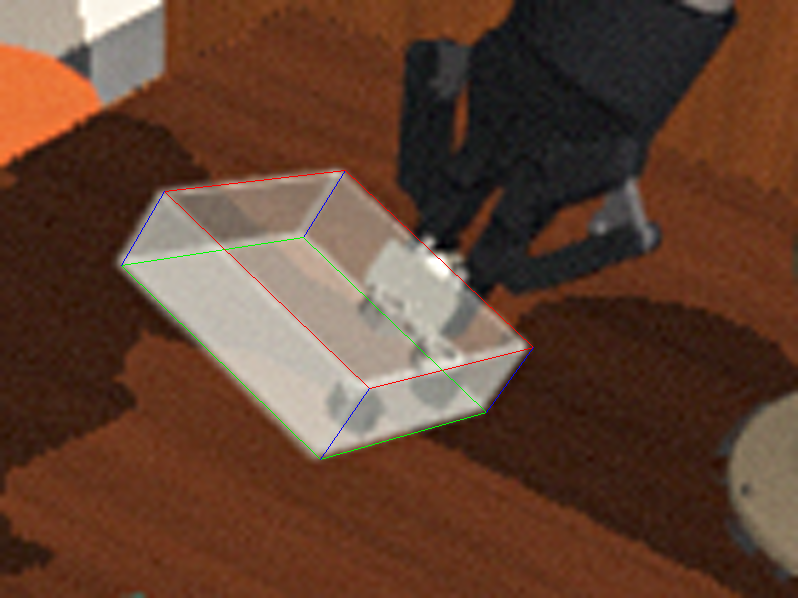

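View pics/t2.png

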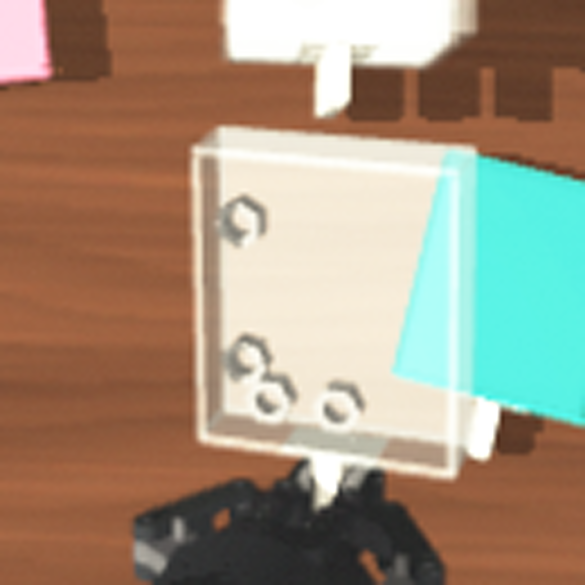

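All four nuts have slid to the walls. Two are in the corner at about (247,358) and (272,397), one is on the front wall at (341,403), and one is stuck on the left wall at (243,222). I'll tip the front further down to free the stuck one.

{"method": "servo_tool", "body": {"commands": [{"travel": [0,0,0],"delta_rot": [0.1,-0.2,0],"fingers": 255},{"travel": [0,0,0],"delta_rot": [0.1,-0.3,0],"fingers": 255},{"travel": [0,0,0],"delta_rot": [0.1,-0.3,0],"fingers": 255},{"travel": [0,0,0],"delta_rot": [0.1,-0.3,0],"fingers": 255},{"travel": [0,0,0],"delta_rot": [0,-0.2,0],"fingers": 255},{"travel": [0,0,0],"delta_rot": [0,0,0],"fingers": 255},{"travel": [0,0,0],"delta_rot": [0,0,0],"fingers": 255}], "squeeze": 90}}

```text
time_s: 9.7
position: [0.3893, -0.1014, 0.2526]
tool_rot: [[0.882, -0.116, 0.457], [0.028, -0.955, -0.296], [0.47, 0.274, -0.839]]
ft_force: [0.0, 1.1, -1.7]
grip_width: 0.0105
```

```bash
python3 - <<'E'
from h import *
print(observe()['q'])
overlay('top',(200,330,230,360),'pics/t3.png',sc=4.5,show=False)
E
```

```text
[-30.79900356  -6.74671524 112.60308427  -1.76582199  41.19167683
  62.90921375]
front-left bottom corner [ 0.41039424 -0.04759384  0.24805257]
```

View pics/t3.png

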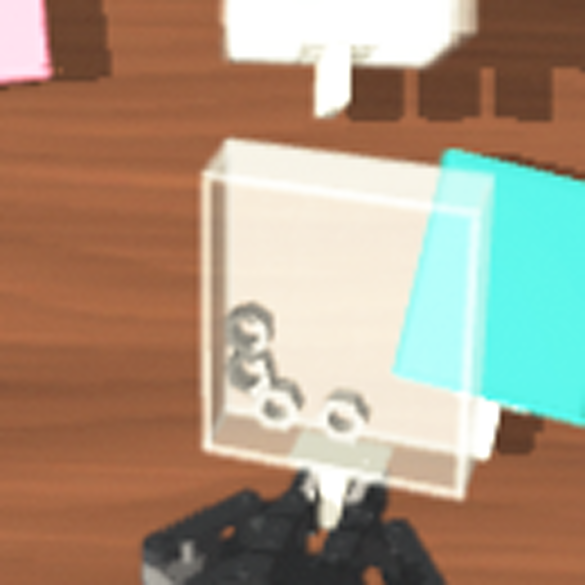

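The stuck nut slid down. I'll tip the left side more now, to bring the front-wall nut over to the corner.

{"method": "servo_tool", "body": {"commands": [{"travel": [0,0,0],"delta_rot": [-0.2,0.2,0],"fingers": 255},{"travel": [0,0,0],"delta_rot": [-0.35,0.25,0],"fingers": 255},{"travel": [0,0,0],"delta_rot": [-0.4,0.25,0],"fingers": 255},{"travel": [0,0,0],"delta_rot": [-0.4,0.25,0],"fingers": 255},{"travel": [0,0,0],"delta_rot": [-0.4,0.2,0],"fingers": 255},{"travel": [0,0,0],"delta_rot": [-0.2,0.1,0],"fingers": 255},{"travel": [0,0,0],"delta_rot": [0,0,0],"fingers": 255},{"travel": [0,0,0],"delta_rot": [0,0,0],"fingers": 255}], "squeeze": 90}}

```text
time_s: 10.55
position: [0.3914, -0.1011, 0.2534]
tool_rot: [[0.936, -0.065, 0.345], [0.114, -0.874, -0.473], [0.332, 0.482, -0.81]]
ft_force: [-0.2, -0.1, -1.6]
grip_width: 0.0108
```

```bash
python3 - <<'E'
from h import *
print(observe()['q'])
overlay('top',(200,330,230,360),'pics/t4.png',sc=4.5,show=False)
E
```

```text
[-18.88836956  -2.50975641 110.16533693 -28.18491307  45.32300271
  84.76150198]
front-left bottom corner [ 0.4109674  -0.04985937  0.23491184]
```

View pics/t4.png

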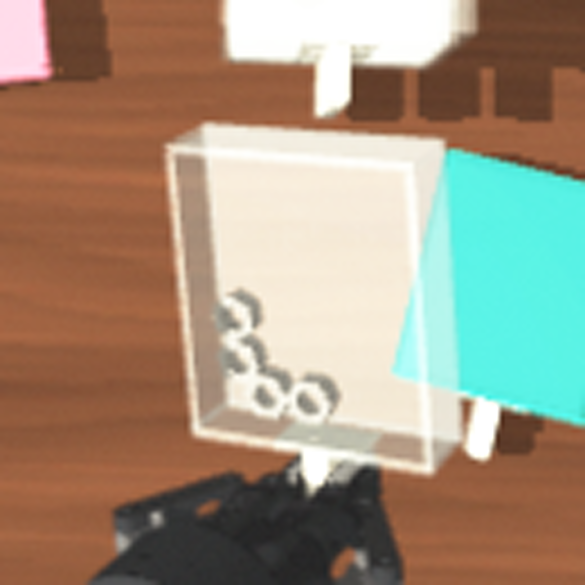

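All four nuts are now bunched at the corner. I'll measure each one's distance from the corner in the drawer's frame and check for slip.

```bash
python3 - <<'E'
from h import *
overlay('top',(200,330,230,360),'pics/t5.png',sc=4.5)
overlay('scene',(45,150,250,390),'pics/o5.png',sc=5.7)
o=observe();T=o['tool_rot'];D=T@np.diag([1,-1,-1]);g=o['position']-T[:,2]*.019
org=g-D@np.array([-.083,0,.0165]); c=calibration('top')
print('speed',o['qvel'].max(),'z tilt',np.arccos(D[2,2]),'x ang',np.arccos(D[2,0]),'y ang',np.arccos(D[2,1]))
for u,v in[(237,313),(239,356),(267,397),(313,399)]:
    d=c['rotation']@np.linalg.solve(c['camera_matrix'],[(u+.5)/4.5-.5+230,(v+.5)/4.5-.5+200,1])
    n=D[:,2]; P=c['position']+d*(n@(org+n*.014-c['position'])/(n@d))
    q=D.T@(P-org); q[2]=.003; print(q.round(4),'dist',np.linalg.norm(q-[-.061,.052,.003]).round(4))
E
```

```text
front-left bottom corner [ 0.41092421 -0.0499778   0.23495784]
front-left bottom corner [ 0.41082803 -0.05013142  0.23496978]
speed 0.16768452861611535 z tilt 0.626093768260478 x ang 1.2319905565047793 y ang 2.074429707650113
[-0.0117  0.0406  0.003 ] dist 0.0506
[-0.0316  0.0415  0.003 ] dist 0.0312
[-0.049   0.0295  0.003 ] dist 0.0255
[-0.0467  0.0073  0.003 ] dist 0.0469
```

View pics/t5.png

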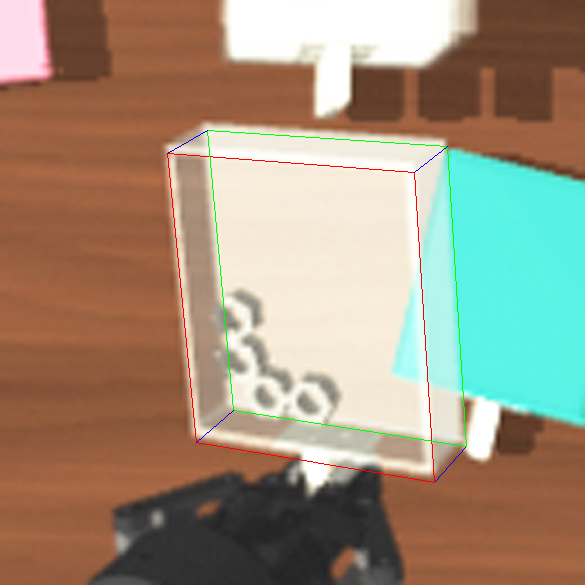

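View pics/o5.png

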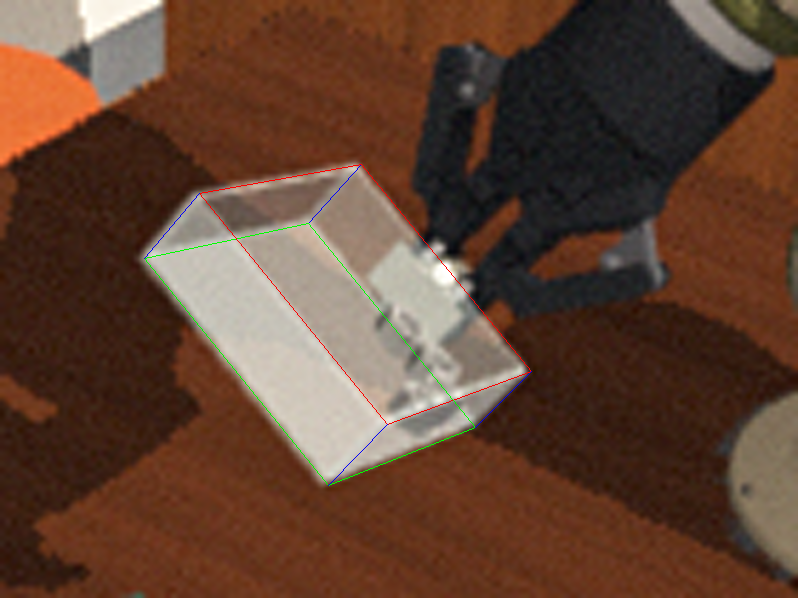

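The nuts are 26–51 mm from the corner, under the 70 mm limit, and the drawer hasn't slipped. I'll hold briefly, check again, then hand in.

{"method": "servo_tool", "body": {"commands": [{"travel": [0,0,0],"delta_rot": [0,0,0],"fingers": 255},{"travel": [0,0,0],"delta_rot": [0,0,0],"fingers": 255},{"travel": [0,0,0],"delta_rot": [0,0,0],"fingers": 255},{"travel": [0,0,0],"delta_rot": [0,0,0],"fingers": 255},{"travel": [0,0,0],"delta_rot": [0,0,0],"fingers": 255}], "squeeze": 90}}

```text
time_s: 11.2
position: [0.391, -0.102, 0.2538]
tool_rot: [[0.936, -0.067, 0.345], [0.112, -0.873, -0.474], [0.333, 0.482, -0.81]]
ft_force: [0.1, -0.2, -1.8]
grip_width: 0.0104
```

```bash
python3 - <<'E'
from h import *
o=observe();print(o['position'],np.abs(o['qvel']).max(),o['grip_width'])
cv2.imwrite('pics/end.png',get_image('top')[:,:,::-1])
E
```

```text
[ 0.39096571 -0.10204414  0.2537933 ] 0.0876368079690339 0.010432129409272354
```

View pics/end.png

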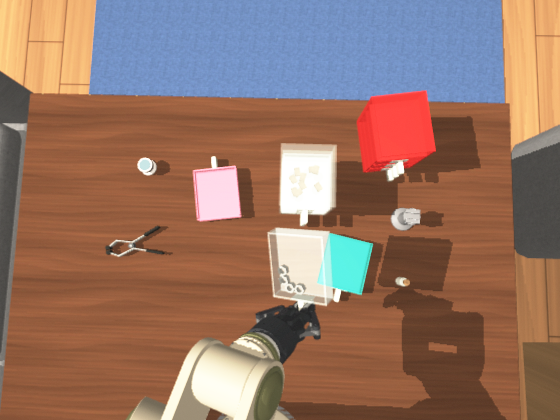

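In the final picture the loupe (147,166), clamp (133,245), stand (405,218) and vial (403,281) are all where they started. The four nuts sit at the front left corner, around (285-300, 270-290).

```bash
python3 -c "
from rig import *
print(close_job())"
```

```text
the job is handed in; nothing more can be done
None
```

The clear unit's top drawer is out, and I handed the job in with it held by its pull in the air, tipped front left corner lowest. I reopened the first pinch because it was 9 mm too high, and took the pull again lower down. I then drew the drawer straight out, lifted it and tipped it diagonally. One nut had stuck on the left wall and another on the front wall, so I tipped the front further down, then the left side, to bring them in.

Last checks, at about 11 s of the 45 s allowed:
- **Tilt:** 0.63 rad in all, with the drawer's x axis at 1.23 rad and its y axis at 2.07 rad from vertical, all inside the limits.
- **Nuts:** all four are in the drawer, about 26, 31, 47 and 51 mm from the inside front left corner (limit 70 mm).
- **Hold:** the corner is about 0.235 m above the table, the arm was practically still, and overlays showed no slip in the pinch.
- **Bystanders:** the clamp, painting stand, vial and loupe look unmoved in the final picture.

The pull read 10.4–11.1 mm between the fingers instead of 12 mm. The reading stayed steady, so I took it as measurement error or pad compression. No other check failed or disagreed.

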